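# Alloy check on a clamped brass valve

## Robot

A 6-joint arm with a two-finger parallel gripper is mounted at the origin on the work surface. World frame = base frame: x ahead of the robot, y to its left, z up, the work surface at z = 0. Lengths are in m, angles in rad, forces in N, time in s.
With the tool pointing down it reaches from about 0.35 to 0.775 m from the base axis. Payload 5.5 kg.
Tool frame: the origin (TCP) lies midway between the tips of the shut fingers; the grasp point (between the pads) lies 19 mm behind it; z points along the fingers, y is the line along which they close (so a half turn about z gives the same grasp; the last joint's range is limited). The gripper opens to 85 mm and grips with 20 to 120 N. Pads are 22 mm wide; open, the fingers measure 114 mm over their backs; the gripper's body (76 mm by 85 mm) begins 54 mm behind the grasp point. The pads swing forward as they close: fully open they stand 13 mm farther back than shut.
Start: joints at [-1.345, 0.313, 0.046, 1.304, 0, 1.431], TCP at [0.206, -0.537, 0.231] pointing down, gripper open.
Joint ranges: [-2.76, 2.76], [-0.86, 1.69], [-1.03, 1.26], [-2.2, 2.34], [-1.47, 1.5], [-3.14, 3.14]. Speed limits (rad/s): [2.57, 2.57, 3.14, 3.14, 3.14, 3.14].

## Interface

Orientations are given as a unit quaternion [w, x, y, z].
In Python, from workcell import get_state, read_camera, camera_info, hand_in, recognise gives the robot as it stands.
- The arm moves only by the tool arm_command, never from a script. Its argument "moves" is one flat list of numbers, 7 for each row, row after row: the opening, from -1 (shut) to 1 (fully open), then the shift along the tool's x, y, z in mm, then the turn, a rotation vector about the tool's x, y, z in rad. A call has 1 to 8 rows; each row shifts and turns the commanded pose from where the row before left it, along the tool's axes as they then stand; what a row does not reach is not made up. A row lasts 1/8 s, in which the tool goes at most 62.5 mm and 10.7 degrees, less where a joint would pass 70% of its speed; a pose out of reach is approached as far as the arm can. A call with a gripper value outside its range is refused whole. The fingers move at their own pace and stop on an object; "newtons" is the grip in N (left out, the last holds). Time passes only in rows, so rows that do not move let the fingers close. It gives the time, the measured TCP pose, the force, the opening and the grip force at its end, in the units of the state.
- get_state(): the state, without advancing time (a new reading comes with each control period).
- read_camera(name): name is "side" or "top" or "wrist"; returns (picture, depth): 480x640x3 uint8, blue, green, red; 480x640 float32, m along the optical axis (not along the pixel's ray), 0 where there is no reading.
- camera_info(name): a dict with "fovy" (degrees; the focal length in pixels is half the picture's height over the tangent of half this angle, whatever the lens; pixels are square), "cx", "cy" (the principal point, pixels), "eye" and "orientation" of the camera in the world; the wrist camera has in their place "tool_from_camera" (4x4, takes a point from camera to tool coordinates, whose origin is the TCP and whose axes are the flange's). Camera axes: x right, y down, z forward; pixel columns grow to the right and rows downward; lengths in m; the calibration is good to about 2 mm. A picture is of the moment at which its call begins: read the wrist's pose just before it. camera_info takes no time and is no camera call.
- hand_in(): hands the job in; it is judged then, once.
Trained networks look in the newest picture that a camera, given by its name, has taken for a name from the list of things; names that differ only in an ending like _2 or _b are one class to them, and where a whole thing is asked for, a point or a joint stands for the part that bears it (a point fixed in the world has none). Each returns a list of dicts, best first, with "confidence" (0 to 1); they miss things now and then, are a little off and sometimes report something else, mostly with a low value. They report only what shows in the picture. A call takes as long as a camera call. They do not tell look-alikes from the thing itself.
- recognise(camera, label): "point" ([column, row] in pixels, amid what is visible of it).
The state is a dict: "clock": time; "joint_pos": joint angles; "qvel": joint speeds; "tau": joint torques, N m; "tcp_pos": TCP position; "orientation": TCP orientation; "wrist_force": force on the tool from outside, world axes, zero at the start; "ft_torque": the same for the moment, N m; "finger_gap": finger opening in m; "grip_force": force on a finger pad.
Only numpy, scipy, OpenCV 4.12 (cv2) and the standard library are available. Lean on these libraries where they do the work, as an engineer would, in place of code of your own. Each camera call takes 0.05 s, during which the arm holds its last target. There are 200 camera calls.

## Task

Take the yellow alloy tester out of its dock and press its sprung copper nose squarely onto the white spot in the middle of the end face of the valve with the blue handle, until the nose is more than half way in; hold it there, still and without leaning hard (never over 25 N), for two seconds. Then stand the tester upright in its dock again and let go. Do not touch the red-handled valve or its stand, and leave the other stock where it is.

Things in the scene. Friction and masses are not known exactly. Their poses are not given: they have to be found in the camera images.
- tester: yellow hand-held wand, 138 mm long, 0.3 kg, nose down in its dock. Origin: nose tip when out; z runs up the wand. Copper nose 22 mm diameter; dark barrel 30 mm diameter, z 10 to 45 mm; black rubber collar 60 mm diameter, z 45 to 53 mm; yellow handle z 53 to 138 mm, 36 mm along x, 30 mm along y: grip near z = 110 mm
- nose_tip (a point): centre of the flat end of the tester's copper nose (moves with the nose)
- nose (a joint): how far the sprung nose is pushed into the tester, m: 0 = fully out, 0.006 = fully in; starts to move at about 3 N, fully in at about 8 N
- dock: black fixed round socket on a 100 x 100 x 10 mm grey base, 68 mm outside and 44 mm inside diameter, 62 mm high, inner floor 6 mm up. Origin: centre of its underside, on the table. Docked, the tester's rubber collar rests on the socket's rim, so the tester's origin is 17 mm above the dock's
- blue_stand: grey fixed bench stand holding a brass valve with a blue T-handle and a blue band round its end face; base plate 150 x 120 x 12 mm (centred 10 mm behind the origin), side plates to 105 mm, at most 170 mm high. Origin: centre underside, on the table; -x is its front, z up
- blue_clamp: aluminium clamp collar (80 mm diameter) on the blue stand, leaning 35 degrees to the stand's front. Origin: centre of its upper face, 105 mm above the table; z = valve axis, pointing out. The valve's flat brass end face (60 mm diameter, square to z, 23 mm white spot on the axis) stands 12 to 32 mm out along z: it differs each time and must be felt or seen; the clamp's pose does not tell
- red_stand: grey fixed bench stand holding a brass valve with a red T-handle and a red band round its end face; base plate 150 x 120 x 12 mm (centred 10 mm behind the origin), side plates to 105 mm, at most 170 mm high. Origin: centre underside, on the table; -x is its front, z up. Not to be touched.
- bin: bystander: yellow open stock bin with brass fittings, 120 x 160 x 60 mm; origin under its centre
- carton: bystander: closed cardboard carton 130 x 170 x 90 mm; origin under its centre
- loose_valve: bystander: small brass ball valve lying on the table, 74 x 38 x 38 mm, with a yellow lever on top reaching 66 mm along x and 50 mm high; origin under its centre
Mind the look-alikes: they are no part of the job. Of the things shaped like the dock, the black one is meant.

How it is judged:
By the outcome, as a careful person would: the job done as asked, in the order asked, and still so for the second after the job is handed in, with the robot touching nothing.
It also fails if it takes over 54 s, if anything falls off the work surface, if the arm or the gripper's body presses on something with over 40 N, if the wrist force passes 120 N, or if a joint passes its speed limit or range.

## Working session

There is one attempt and no reset: what is moved stays moved. The work goes in short steps, Python scripts to look and compute and a tool call to move; the robot and the scene stay as the last step left them, time stands still between calls to the robot, and variables do not carry over. Pictures are saved under pics/ and viewed, at most 10 in all, crops included, and the job is handed in when it is done.

Besides the shell and the picture viewer there is one more tool, called as name(argument=value, ...) on one line, values as JSON. arm_command: Moves the arm, as the interface text tells. Its arguments: {"type":"object","properties":{"moves":{"type":"array"},"newtons":{"type":"number"}},"required":["moves"]}

```bash
mkdir -p pics; ls
cat > h.py <<'E'
import numpy as np, cv2
from scipy.spatial.transform import Rotation as R
from workcell import *
def q2R(q): return R.from_quat([q[1],q[2],q[3],q[0]]).as_matrix()
def cam(name,st=None):
    i=camera_info(name); f=240/np.tan(np.radians(i['fovy'])/2)
    if name=='wrist':
        st=st or get_state(); T=np.array(i['tool_from_camera']); Rt=q2R(st['orientation'])
        return f,i['cx'],i['cy'],Rt@T[:3,:3],Rt@T[:3,3]+np.array(st['tcp_pos'])
    o=np.array(i['orientation']); Rc=q2R(o) if o.size==4 else o.reshape(3,3)
    return f,i['cx'],i['cy'],Rc,np.array(i['eye'])
def cloud(c,d):
    f,cx,cy,Rc,e=c; v,u=np.mgrid[:480,:640]
    P=np.dstack([(u-cx)/f*d,(v-cy)/f*d,d])@Rc.T+e
    P[d==0]=np.nan; return P
def proj(c,p):
    f,cx,cy,Rc,e=c; q=(np.atleast_2d(p)-e)@Rc
    return np.c_[q[:,0]/q[:,2]*f+cx,q[:,1]/q[:,2]*f+cy]
E
python3 - <<'E'
from h import *
s=get_state(); print(s)
for n in ['top','side','wrist']:
    c=cam(n); im,d=read_camera(n); cv2.imwrite(f'pics/{n}0.png',im); np.savez(f'{n}0.npz',im=im,d=d,R=c[3],e=c[4],k=c[:3])
    print(n,camera_info(n))
    if n!='wrist':
        P=cloud(c,d)
        for l in ['tester','nose','dock','blue_stand','blue_clamp','red_stand','bin','carton','loose_valve']:
            for r in recognise(n,l)[:3]:
                u,v=r['point']; print(n,l,np.round([u,v],0),round(r['confidence'],2),np.round(P[int(v),int(u)],3))
E
```

```text
pics
{'clock': 0.0, 'joint_pos': array([-1.34456999e+00,  3.14018498e-01,  4.49854947e-02,  1.30361064e+00,
       -1.37980969e-05,  1.43118904e+00]), 'qvel': array([-9.72097667e-05, -1.04857419e-03,  4.12045988e-04,  3.60031264e-04,
        6.41007949e-05,  3.55653396e-04]), 'tau': array([ 1.86784669e-04, -4.80628288e+01,  2.98530614e+01,  1.94103067e-02,
       -1.70145731e-04, -3.49967692e-06]), 'tcp_pos': array([ 0.2055605 , -0.53645138,  0.23040125]), 'orientation': array([-9.22495514e-04,  9.83316892e-01,  1.81898424e-01, -4.68833610e-05]), 'wrist_force': array([-0.08657249,  0.54663811, -0.37120578]), 'ft_torque': array([ 0.04000417, -0.02460016, -0.01974525]), 'grip_force': 0.0, 'finger_gap': 0.08519103958981726}
top {'fovy': 57.43169974287175, 'cx': 325.26089454922675, 'cy': 237.7770872900159, 'eye': array([ 0.45843128, -0.0919565 ,  0.93571227]), 'orientation': array([ 0.05000179, -0.69987491,  0.71157267, -0.03659597])}
top tester [422. 269.] 0.59 [ 0.498 -0.247  0.153]
top dock [406. 275.] 0.94 [ 0.489 -0.235  0.06 ]
top dock [489. 222.] 0.66 [ 0.596 -0.414  0.035]
top do
[... 672 characters left out ...]
e blue_clamp [211. 286.] 0.55 [0.557 0.236 0.13 ]
side red_stand [281. 259.] 0.68 [0.555 0.05  0.09 ]
side bin [200. 249.] 0.96 [0.777 0.081 0.046]
side carton [293. 198.] 0.78 [ 0.717 -0.18   0.091]
side loose_valve [352. 322.] 0.79 [0.359 0.076 0.04 ]
wrist {'fovy': 59.94773052629401, 'cx': 319.6141746356442, 'cy': 236.63458426643902, 'tool_from_camera': array([[-7.44197020e-05, -9.50478172e-01, -3.10791311e-01,
         7.98766034e-02],
       [ 9.99999996e-01, -8.39285323e-05,  1.72222841e-05,
         1.05717474e-03],
       [-4.24536637e-05, -3.10791308e-01,  9.50478175e-01,
        -1.42897342e-01],
       [ 0.00000000e+00,  0.00000000e+00,  0.00000000e+00,
         1.00000000e+00]])}
```

View pics/top0.png

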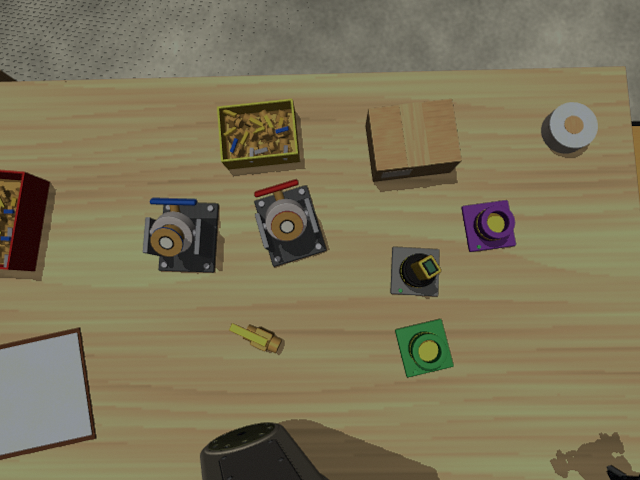

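View pics/side0.png

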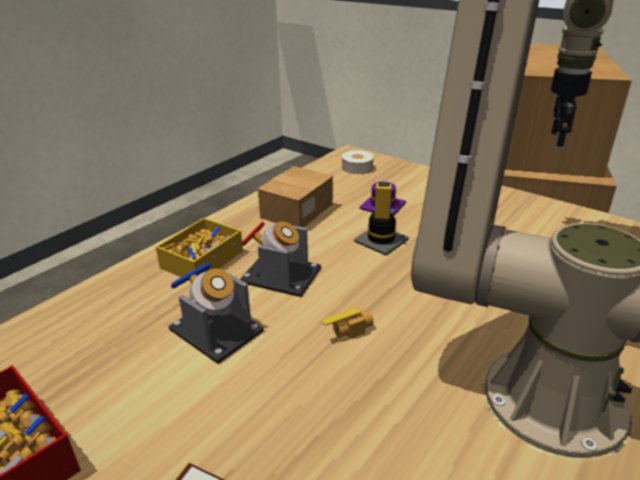

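The top view shows the tester in the black dock at about (415,270) with its handle top at (430,266). The blue valve's face is at (167,243), and the red one at (287,226) is to be avoided. Next I measure the handle, the dock and the face plane.

```bash
cat > m.py <<'E'
from h import *
def ld(n,k=0):
    z=np.load(f'{n}{k}.npz'); c=(*z['k'],z['R'],z['e']); return z['im'],z['d'],c,cloud(c,z['d'])
def plane(Q):
    m=Q.mean(0)
    for _ in range(5):
        n=np.linalg.svd(Q-m)[2][2]; r=(Q-m)@n; Q=Q[abs(r)<max(.0015,2*r.std())]; m=Q.mean(0)
    n=n*np.sign(n[2]); return m,n,((Q-m)@n).std(),len(Q)
E
python3 - <<'E'
from m import *
for n,(fu,fv) in dict(top=(167,243),side=(217,284)).items():
    im,d,c,P=ld(n); hsv=cv2.cvtColor(im,cv2.COLOR_BGR2HSV)
    # tester handle
    near=np.linalg.norm(P[...,:2]-[.49,-.24],axis=2)<.05
    H=P[near&(P[...,2]>.085)]; print(n,'handle pts',len(H),'z max',np.percentile(H[:,2],[50,90,99]))
    T=P[near&(P[...,2]>np.percentile(H[:,2],99)-.006)]
    r=cv2.minAreaRect((T[:,:2]*1000).astype(np.float32)); print(' top rect',r,T.mean(0),len(T))
    b=P[near&(P[...,2]>.055)&(P[...,2]<.075)]
    print(' collar',cv2.minEnclosingCircle((b[:,:2]*1000).astype(np.float32)),np.median(b[:,2]))
    # valve face: white spot & brass ring
    w=np.zeros((480,640),np.uint8); w[fv-25:fv+25,fu-25:fu+25]=1
    m=((hsv[...,1]<50)&(hsv[...,2]>150)&(w>0)).astype(np.uint8)
    k,l,s,ce=cv2.connectedComponentsWithStats(m)
    i=1+np.argmin([np.hypot(*(ce[j]-[fu,fv]))-(s[j,4]>30)*100 for j in range(1,k)])
    print(' spot',ce[i],s[i]); u,v=np.round(ce[i]).astype(int)
    Q=P[v-14:v+15,u-14:u+15].reshape(-1,3); p0=np.nanmedian(P[l==i],0)
    Q=Q[np.linalg.norm(Q-p0,axis=1)<.024]
    mm=plane(Q); print(' face',mm,'spot pt',np.nanmean(P[l==i],0),'lean',np.degrees(np.arccos(mm[1][2])),'yaw',np.degrees(np.arctan2(mm[1][1],mm[1][0])))
    # base plate
    Bm=P[(abs(P[...,0]-.575)<.12)&(abs(P[...,1]-.19)<.09)&(P[...,2]>.008)&(P[...,2]<.018)]
    print(' plate',len(Bm),cv2.minAreaRect((Bm[:,:2]*1000).astype(np.float32)) if len(Bm)>5 else 0)
    cv2.imwrite(f'pics/{n}z.png',np.vstack([cv2.resize(im[y-30:y+30,x-40:x+40],(400,300),interpolation=2) for x,y in [(fu,fv),(425,270) if n=='top' else (382,215)]]))
E
python3 -c "
import cv2,numpy as np
a=cv2.imread('pics/topz.png');b=cv2.imread('pics/sidez.png');cv2.imwrite('pics/zz.png',np.hstack([a,b]))"
```

```text
top handle pts 480 z max [0.15393658 0.15682061 0.15853359]
 top rect ((500.8485412597656, -262.5901794433594), (34.17473220825195, 29.408687591552734), 31.13939666748047) [ 0.50081956 -0.26226912  0.15532689] 295
 collar ((499.3377380371094, -262.240234375), 33.53662872314453) 0.06852006091325957
 spot [162. 245.] [162 245   1   1   1]
 face (array([0.55098854, 0.22717443, 0.1255682 ]), array([-0.59507177,  0.04599106,  0.80235554]), np.float64(0.0009199329204947581), 334) spot pt [0.55030407 0.22931169 0.12430523] lean 36.644368127926775 yaw 175.58059067801256
 plate 1746 ((581.5906982421875, 217.7308807373047), (120.50431823730469, 149.63198852539062), 87.4622573852539)
side handle pts 485 z max [0.12728508 0.15583894 0.15822527]
 top rect ((500.8354797363281, -258.817626953125), (33.08201599121094, 33.22172927856445), 30.928377151489258) [ 0.49864598 -0.25592935  0.15585618] 90
 collar ((497.93011474609375, -257.0774841308594), 35.1912727355957) 0.06696594918969667
 spot [217.61 282.51] [212 278  12  10 100]
 face (array([0.55550311, 0.22179089, 0.12956162]), array([-0.57344353,  0.02883722,  0.8187374 ]), np.float64(0.0010228063354062766), 412) spot pt [0.5553556  0.22155044 0.12977113] lean 35.04139804184772 yaw 177.12114563760946
 plate 1882 ((582.6412963867188, 221.78543090820312), (116.28939056396484, 157.58102416992188), 89.98214721679688)
```

View pics/zz.png

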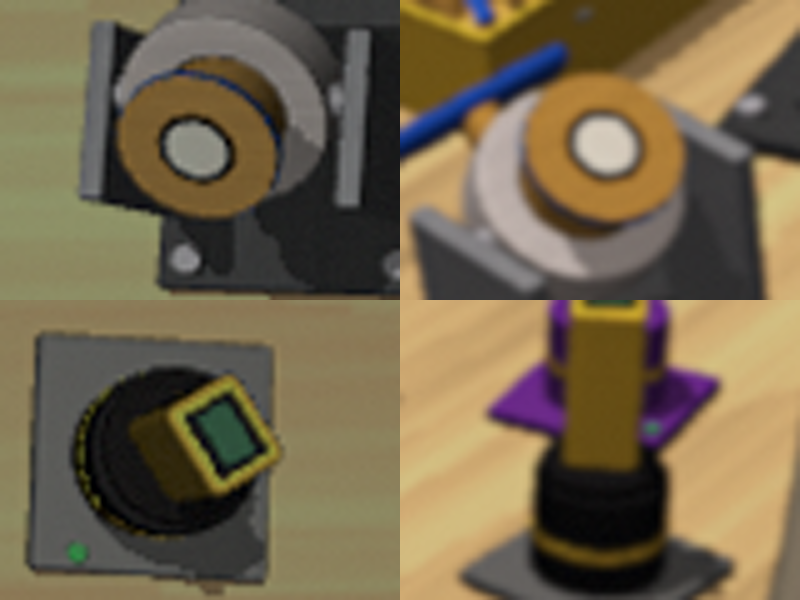

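The picture agrees with the numbers: the white spot is at about (166,243) in the top view, and the handle's long side lies at about 30° in yaw. I'll move above the tester for a wrist look.

```bash
cat >> h.py <<'E'
def plan(p,Rt,n,st=None):
    """n rows (shift mm in the frame at the row's start, rotvec rad) to pose p,Rt"""
    st=st or get_state(); R0=q2R(st['orientation']); p0=np.array(st['tcp_pos'])
    w=R.from_matrix(R0.T@Rt).as_rotvec(); out=[]
    for i in range(n):
        Ri=R0@R.from_rotvec(w*i/n).as_matrix()
        out.append(np.r_[Ri.T@(np.array(p)-p0)/n*1000,w/n])
    for r in out: print(np.round(r[:3],1),np.round(r[3:],4))
def tool(zdir,yaw):
    """tool frame with z=zdir, x as near as can be to horizontal angle yaw (rad)"""
    z=np.array(zdir)/np.linalg.norm(zdir); x=np.array([np.cos(yaw),np.sin(yaw),0]); x-=z*(x@z); x/=np.linalg.norm(x)
    return np.c_[x,np.cross(z,x),z]
E
python3 - <<'E'
from m import *
plan([.500,-.261,.265],tool([0,0,-1],np.radians(30.5)),8)
# triangulate white spot
A=[];b=[]
for n,(fu,fv) in dict(top=(166.4,243),side=(217.6,282.5)).items():
    im,d,c,P=ld(n); hsv=cv2.cvtColor(im,cv2.COLOR_BGR2HSV)
    w=np.zeros((480,640),bool); w[int(fv)-9:int(fv)+9,int(fu)-9:int(fu)+9]=1
    m=(hsv[...,1]<60)&(hsv[...,2]>120)&w; v,u=np.nonzero(m); print(n,u.mean(),v.mean(),len(u),np.nanmean(P[m],0))
    f,cx,cy,Rc,e=c; r=Rc@[(u.mean()-cx)/f,(v.mean()-cy)/f,1]; r/=np.linalg.norm(r); M=np.eye(3)-np.outer(r,r); A.append(M); b.append(M@e)
p=np.linalg.lstsq(np.vstack(A),np.hstack(b),rcond=None)[0]; print('tri',p,[np.linalg.norm(M@p-q) for M,q in zip(A,b)])
E
```

```text
[ 46.7 -19.1  -4.2] [ 0.      0.     -0.0208]
[ 47.1 -18.1  -4.2] [ 0.      0.     -0.0208]
[ 47.5 -17.1  -4.2] [ 0.      0.     -0.0208]
[ 47.8 -16.1  -4.2] [ 0.      0.     -0.0208]
[ 48.1 -15.1  -4.2] [ 0.      0.     -0.0208]
[ 48.4 -14.1  -4.2] [ 0.      0.     -0.0208]
[ 48.7 -13.1  -4.2] [ 0.      0.     -0.0208]
[ 49.  -12.1  -4.2] [ 0.      0.     -0.0208]
top 165.77528089887642 242.41573033707866 89 [0.55451341 0.22058093 0.12878552]
side 217.78151260504202 282.4117647058824 119 [0.55523952 0.22120949 0.12986958]
tri [0.5549293  0.22071126 0.12959515] [np.float64(0.0006304577615010623), np.float64(0.0006304577615008217)]
```

arm_command(moves=[1,47,-19,-4,0,0,-0.021,1,47,-18,-4,0,0,-0.021,1,47.5,-17,-4,0,0,-0.021,1,48,-16,-4,0,0,-0.021,1,48,-15,-4,0,0,-0.021,1,48.5,-14,-4,0,0,-0.021,1,48.5,-13,-4,0,0,-0.021,1,49,-12,-4,0,0,-0.021], newtons=60)

```text
clock: 2.05
tcp_pos: [0.5015, -0.2602, 0.2636]
orientation: [0.0, 0.964, 0.264, 0.0]
wrist_force: [-0.0, -0.7, 0.5]
finger_gap: 0.0851
grip_force: 0.0
```

arm_command(moves=[1,0,0,0,0,0,0,1,0,0,0,0,0,0])

```text
clock: 2.3
tcp_pos: [0.5003, -0.2613, 0.2632]
orientation: [0.0, 0.965, 0.264, -0.0]
wrist_force: [-0.9, 0.4, -0.8]
finger_gap: 0.0855
grip_force: 0.0
```

Run:
```python
from m import *
s=get_state(); c=cam('wrist',s); im,d=read_camera('wrist'); np.savez('wrist1.npz',im=im,d=d,R=c[3],e=c[4],k=c[:3]); cv2.imwrite('pics/w1.png',im)
P=cloud(c,d); print(s['tcp_pos'],s['joint_pos'])
near=np.linalg.norm(P[...,:2]-[.50,-.26],axis=2)<.06
T=P[near&(P[...,2]>.14)]; z=np.median(T[:,2]); T=T[abs(T[:,2]-z)<.004]
print(z,cv2.minAreaRect((T[:,:2]*1000).astype(np.float32)),T.mean(0),len(T))
b=P[near&(P[...,2]>.060)&(P[...,2]<.08)]; print(cv2.minEnclosingCircle((b[:,:2]*1000).astype(np.float32)),np.median(b[:,2]))
for l in ['tester','dock']: print(l,recognise('wrist',l)[:2])
```

```text
[ 0.50025884 -0.26133667  0.26315504] [-6.23372970e-01  2.86307030e-01  8.66096255e-02  1.37130829e+00
 -4.77283402e-04  1.98384723e+00]
0.3294265690732564 ((502.3777160644531, -258.5976867675781), (26.853609085083008, 119.9317398071289), 30.6700382232666) [ 0.49988283 -0.24990143  0.32924661] 8036
((500.2745666503906, -261.7958984375), 33.77437210083008) 0.069780275336748
tester [{'point': [319.0, 206.5], 'confidence': 0.97}]
dock [{'point': [250.0, 322.1], 'confidence': 0.98}, {'point': [515.0, 189.2], 'confidence': 0.75}]
```

View pics/w1.png

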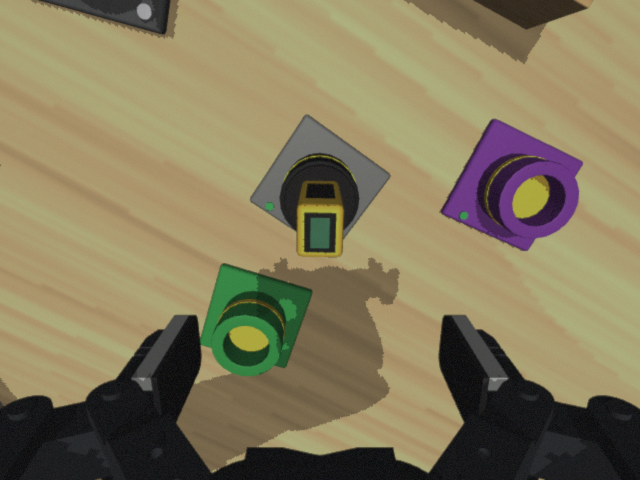

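The wrist view shows the handle top at (320,235), square to the tool, with the purple and green look-alike docks on either side. I'll refine the handle and dock position from this view.

Run:
```python
from m import *
im,d,c,P=ld('wrist',1)
near=np.linalg.norm(P[...,:2]-[.50,-.26],axis=2)<.05
T=P[near&(P[...,2]>.145)&(P[...,2]<.165)]; z=np.median(T[:,2]); T=T[abs(T[:,2]-z)<.004]
r=cv2.minAreaRect((T[:,:2]*1000).astype(np.float32)); print(z,r,T.mean(0),len(T))
near=np.linalg.norm(P[...,:2]-[.50,-.26],axis=2)<.075
B=P[near&(P[...,2]>.006)&(P[...,2]<.014)]; print('base',cv2.minAreaRect((B[:,:2]*1000).astype(np.float32)),np.median(B[:,2]))
im,d,ct,Pt=ld('top'); near=np.linalg.norm(Pt[...,:2]-[.50,-.26],axis=2)<.075
B=Pt[near&(Pt[...,2]>.006)&(Pt[...,2]<.014)]; print('base',cv2.minAreaRect((B[:,:2]*1000).astype(np.float32)))
plan([r[0][0]/1000,r[0][1]/1000,.108],tool([0,0,-1],np.radians(30.5)),4)
```

```text
0.1553945991866046 ((501.73016357421875, -261.5487976074219), (35.698890686035156, 29.959686279296875), 29.601511001586914) [ 0.50261912 -0.26105191  0.15529712] 2439
base ((500.0341796875, -262.0085754394531), (100.11318969726562, 100.05065155029297), 85.73018646240234) 0.010180995154273731
base ((499.69171142578125, -262.88946533203125), (100.21456909179688, 99.93955993652344), 85.59553527832031)
[ 0.6  0.1 38.8] [-0.      0.0001 -0.0001]
[ 0.6  0.1 38.8] [-0.      0.0001 -0.0001]
[ 0.6  0.1 38.8] [-0.      0.0001 -0.0001]
[ 0.6  0.1 38.8] [-0.      0.0001 -0.0001]
```

arm_command(moves=[1,0.3,0.5,35,0,0,0,1,0,0,35,0,0,0,1,0,0,35,0,0,0,1,0,0,30,0,0,0,1,0,0,20,0,0,0,1,0,0,0,0,0,0])

```text
clock: 3.2
tcp_pos: [0.499, -0.2618, 0.1067]
orientation: [-0.001, 0.965, 0.263, -0.001]
wrist_force: [0.5, 0.2, 0.1]
finger_gap: 0.0852
grip_force: 0.0
```

arm_command(moves=[-1,0,0,0,0,0,0,-1,0,0,0,0,0,0,-1,0,0,0,0,0,0,-1,0,0,0,0,0,0,-1,0,0,0,0,0,0,-1,0,0,0,0,0,0], newtons=70)

```text
clock: 3.95
tcp_pos: [0.5013, -0.2619, 0.1092]
orientation: [0.001, 0.965, 0.264, 0.0]
wrist_force: [-1.1, 0.5, 6.5]
finger_gap: 0.0293
grip_force: 69.1
```

arm_command(moves=[-1,0,0,-15,0,0,0,-1,0,0,-25,0,0,0,-1,0,0,-45,0,0,0,-1,0,0,-55,0,0,0,-1,0,0,-50,0,0,0,-1,0,0,-20,0,0,0,-1,0,0,0,0,0,0])

```text
clock: 4.82
tcp_pos: [0.5015, -0.262, 0.3202]
orientation: [0.001, 0.965, 0.264, 0.001]
wrist_force: [-0.1, 0.3, -3.3]
finger_gap: 0.0291
grip_force: 69.7
```

Run:
```python
from m import *
s=get_state(); print(s['joint_pos'],s['tcp_pos'],s['wrist_force'])
al=[]
for n in ['top','side']:
    im,d,c,P=ld(n); Q=P.reshape(-1,3); Q=Q[np.linalg.norm(Q-[.555,.221,.1295],axis=1)<.026]
    # drop pts far from expected plane
    n0=np.array([-.574,.03,.819]); Q=Q[abs((Q-[.555,.221,.1295])@n0)<.005]; al.append(Q)
    m,nn,sd,k=plane(Q); print(n,m,nn,sd,k,np.degrees(np.arccos(nn[2])),np.degrees(np.arctan2(nn[1],nn[0])))
    # base plate edges and side plates orientation
    B=P[(abs(P[...,0]-.58)<.1)&(abs(P[...,1]-.22)<.075)&(P[...,2]>.009)&(P[...,2]<.015)]
    print(cv2.minAreaRect((B[:,:2]*1000).astype(np.float32)))
```

```text
[-6.23325656e-01  2.86353950e-01  2.24903406e-01  1.50584509e+00
 -5.63589903e-05  1.98442368e+00] [ 0.50148832 -0.26203241  0.32023632] [-0.11257429  0.34890863 -3.3191662 ]
top [0.55538927 0.22057547 0.12879666] [-0.57819925  0.0257054   0.81549057] 0.0008757146446884508 446 35.36410306987033 177.45443882227576
((581.6102294921875, 217.8231201171875), (120.50675201416016, 149.6577911376953), 87.38059997558594)
side [0.55538027 0.22131762 0.12948757] [-0.57367978  0.03243683  0.81843715] 0.0010040450281405902 472 35.07134895217237 176.7638450017867
((582.3440551757812, 221.35714721679688), (121.4598159790039, 154.05494689941406), 87.12303924560547)
```

```bash
cat >> h.py <<'E'
SPOT=np.array([.555,.221,.1295]); yw,ln=np.radians([177.2,35])
N=np.array([np.sin(ln)*np.cos(yw),np.sin(ln)*np.sin(yw),np.cos(ln)])
TP=tool(-N,np.radians(87.2))
E
python3 - <<'E'
from h import *
s=dict(get_state()); A=[.43,0,.35]; RA=tool([0,0,-1],np.radians(60))
plan(A,RA,8,s)
q=R.from_matrix(RA).as_quat(); s2=dict(tcp_pos=A,orientation=[q[3],q[0],q[1],q[2]])
print(); plan(SPOT+.162*N,TP,8,s2)
E
```

```text
[  9.  -32.7  -3.8] [ 0.0004 -0.0001 -0.0642]
[ 11.1 -32.1  -3.8] [ 0.0004 -0.0001 -0.0642]
[ 13.1 -31.3  -3.8] [ 0.0004 -0.0001 -0.0642]
[ 15.1 -30.4  -3.8] [ 0.0004 -0.0001 -0.0642]
[ 17.  -29.4  -3.8] [ 0.0004 -0.0001 -0.0642]
[ 18.8 -28.2  -3.8] [ 0.0004 -0.0001 -0.0642]
[ 20.6 -27.   -3.7] [ 0.0004 -0.0001 -0.0642]
[ 22.3 -25.6  -3.7] [ 0.0004 -0.0001 -0.0642]

[ 26.4 -10.6  11. ] [-0.0749  0.0181 -0.0575]
[26.8 -9.9 10.7] [-0.0749  0.0181 -0.0575]
[27.2 -9.1 10.5] [-0.0749  0.0181 -0.0575]
[27.5 -8.3 10.3] [-0.0749  0.0181 -0.0575]
[27.8 -7.5 10.2] [-0.0749  0.0181 -0.0575]
[28.  -6.7 10.2] [-0.0749  0.0181 -0.0575]
[28.2 -5.8 10.2] [-0.0749  0.0181 -0.0575]
[28.3 -5.  10.3] [-0.0749  0.0181 -0.0575]
```

arm_command(moves=[-1,9,-32.7,-3.8,0,0,-0.064,-1,11,-32,-3.8,0,0,-0.064,-1,13,-31.3,-3.8,0,0,-0.064,-1,15,-30.4,-3.8,0,0,-0.064,-1,17,-29.4,-3.8,0,0,-0.064,-1,19,-28.2,-3.8,0,0,-0.064,-1,20.6,-27,-3.7,0,0,-0.064,-1,22.3,-25.6,-3.7,0,0,-0.064])

```text
clock: 5.82
tcp_pos: [0.4284, 0.0014, 0.3468]
orientation: [-0.001, 0.866, 0.5, -0.001]
wrist_force: [-0.1, 0.7, -3.1]
finger_gap: 0.0292
grip_force: 70.3
```

arm_command(moves=[-1,26.4,-10.6,11,-0.075,0.018,-0.0575,-1,26.8,-9.9,10.7,-0.075,0.018,-0.0575,-1,27.2,-9.1,10.5,-0.075,0.018,-0.0575,-1,27.5,-8.3,10.3,-0.075,0.018,-0.0575,-1,27.8,-7.5,10.2,-0.075,0.018,-0.0575,-1,28,-6.7,10.2,-0.075,0.018,-0.0575,-1,28.2,-5.8,10.2,-0.075,0.018,-0.0575,-1,28.3,-5,10.3,-0.075,0.018,-0.0575])

```text
clock: 6.82
tcp_pos: [0.4603, 0.2261, 0.2576]
orientation: [0.218, 0.69, 0.658, 0.206]
wrist_force: [0.9, -0.9, -3.3]
finger_gap: 0.0294
grip_force: 70.4
```

arm_command(moves=[-1,0,0,0,0,0,0,-1,0,0,0,0,0,0,-1,0,0,0,0,0,0])

```text
clock: 7.2
tcp_pos: [0.4626, 0.2252, 0.2608]
orientation: [0.219, 0.691, 0.657, 0.207]
wrist_force: [-0.2, -0.9, -2.6]
finger_gap: 0.0288
grip_force: 70.7
```

Run:
```python
from m import *
s=get_state(); print(s['tcp_pos'],SPOT+.162*N,s['wrist_force'],s['joint_pos'])
Rt=q2R(s['orientation']); print('z err deg',np.degrees(np.arccos(Rt[:,2]@-N)))
for n in ['wrist','side','top']:
    c=cam(n,s if n=='wrist' else None); im,d=read_camera(n); np.savez(f'{n}2.npz',im=im,d=d,R=c[3],e=c[4],k=c[:3]); cv2.imwrite(f'pics/{n}2.png',im)
a=cv2.imread('pics/wrist2.png'); b=cv2.imread('pics/side2.png')[180:360,120:360]
t=cv2.imread('pics/top2.png')[140:320,80:320]
cv2.imwrite('pics/c2.png',np.hstack([cv2.resize(a,(400,300)),cv2.resize(np.vstack([b]),(400,300))]))
print([recognise('wrist',l)[:1] for l in ['nose_tip','tester','blue_clamp']])
```

```text
[0.4626354  0.22516602 0.26084822] [0.46219155 0.22553909 0.26220263] [-0.21104883 -0.86101691 -2.61153816] [ 0.4627154  -0.20508805 -0.61991296  0.6085946  -0.28714981  2.00381219]
z err deg 0.15061218581689753
[[], [{'point': [321.0, 330.3], 'confidence': 0.8}], [{'point': [330.1, 188.0], 'confidence': 0.79}]]
```

View pics/c2.png

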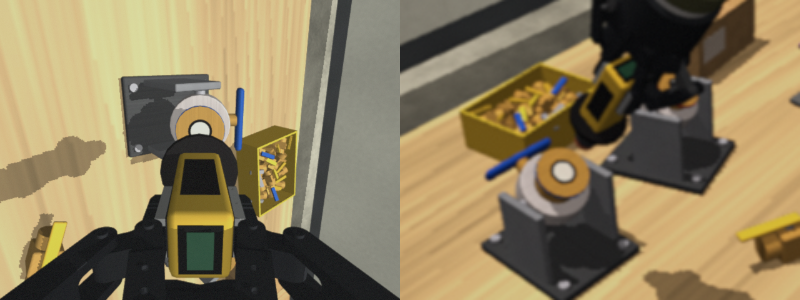

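The wrist view shows the spot just past the collar at about (320,208), centred on the wand. The side view shows the tester hovering well clear. Now I check how the wand sits in the grip, and the spot, in tool coordinates.

Run:
```python
from m import *
im,d,c,P=ld('wrist',2); s=get_state(); Rt=q2R(s['orientation']); Tl=(P-np.array(s['tcp_pos']))@Rt*1000
hsv=cv2.cvtColor(im,cv2.COLOR_BGR2HSV)
x,y,z=Tl[...,0],Tl[...,1],Tl[...,2]
# collar: dark, tool z 30..50, within 40 of axis
m=(z>34)&(z<44)&(np.hypot(x,y)<40); Q=Tl[m]; print('collar',len(Q),np.median(Q[:,2]),cv2.minEnclosingCircle(Q[:,:2].astype(np.float32)),'y rng',np.percentile(Q[:,1],[1,99]))
m=(z>-52)&(z<-40)&(np.hypot(x,y)<30); Q=Tl[m]; print('top',len(Q),np.median(Q[:,2]),cv2.minAreaRect(Q[:,:2].astype(np.float32)))
# handle +x face: x vs z slope
m=(z>-40)&(z<35)&(abs(y)<8)&(x>8)&(x<28); Q=Tl[m]; k=np.polyfit(Q[:,2],Q[:,0],1); print('front face slope deg',np.degrees(np.arctan(k[0])),k,len(Q))
a=[]
for zz in range(-35,30,10):
    q=Tl[(abs(z-zz)<5)&(x>5)&(x<28)&(abs(y)<22)]; a.append((zz,np.percentile(q[:,1],2),np.percentile(q[:,1],98)) if len(q)>20 else 0)
print(np.round([t for t in a if t],1))
# face
Q=P.reshape(-1,3); Q=Q[(np.linalg.norm(Q-SPOT,axis=1)<.029)&(abs((Q-SPOT)@N)<.005)]; print('face',plane(Q),N, 'offset along N of spot', (plane(Q)[0]-SPOT)@N)
m=(np.linalg.norm(P-SPOT,axis=2)<.018)&(hsv[...,1]<60)&(hsv[...,2]>120); v,u=np.nonzero(m); print('spot px',u.min(),u.max(),v.min(),v.max(),len(u),'expected',proj(c,SPOT))
im,d,c,P=ld('side',2)
```

```text
collar 4838 39.329907322613096 ((-0.5075046420097351, -0.12415020167827606), 29.774141311645508) y rng [-28.32762729  28.36471767]
top 13992 -46.033572867465395 ((-0.7921714782714844, -0.3728923797607422), (37.04752731323242, 58.739986419677734), 1.875463843345642)
front face slope deg 0.04547461710739172 [7.93681961e-04 1.69906660e+01] 4050
[[-35.  -19.8  21. ]
 [-25.  -19.9  21.2]
 [-15.  -20.   21.1]
 [ -5.  -19.6  20.9]
 [  5.  -13.5  14.3]
 [ 15.  -13.5  14.2]
 [ 25.  -13.7  14.1]]
face (array([0.55594451, 0.23041838, 0.12897831]), array([-0.5736309,  0.0346028,  0.8183827]), np.float64(0.00065351781899075), 2753) [-0.57289166  0.02801908  0.81915204] offset along N of spot -0.0007045547343354517
spot px 305 335 195 215 504 expected [[319.24015298 209.93979812]]
```

```bash
cat >> h.py <<'E'
def press(delta): return SPOT+N*(delta+.0923)+TP[:,0]*.0008-TP[:,1]*.0002
E
python3 -c "
from h import *
plan(press(.008),TP,4)"
```

```text
[ 0.3  0.1 15.1] [ 0.0002  0.0005 -0.0003]
[ 0.2  0.1 15.1] [ 0.0002  0.0005 -0.0003]
[ 0.2  0.1 15.1] [ 0.0002  0.0005 -0.0003]
[ 0.2  0.1 15.1] [ 0.0002  0.0005 -0.0003]
```

arm_command(moves=[-1,0.3,0.1,18,0,0,0,-1,0.2,0.1,18,0,0,0,-1,0.2,0.1,14,0,0,0,-1,0.2,0.1,10,0,0,0,-1,0,0,0,0,0,0,-1,0,0,0,0,0,0,-1,0,0,0,0,0,0])

```text
clock: 8.38
tcp_pos: [0.4971, 0.2251, 0.2123]
orientation: [0.219, 0.691, 0.657, 0.207]
wrist_force: [0.6, -0.1, -3.2]
finger_gap: 0.0289
grip_force: 70.8
```

Run:
```python
from h import *
s=get_state(); Rt=q2R(s['orientation']); print('f along N',np.array(s['wrist_force'])@N,s['wrist_force'])
print('z err',np.degrees(np.arccos(Rt[:,2]@-N))); plan(press(0),TP,1,s)
```

```text
f along N -2.9456210849029727 [ 0.61783321 -0.06381969 -3.16166143]
z err 0.11284333764945534
[-0.4 -0.2  8.8] [ 0.0014  0.0013 -0.0006]
```

arm_command(moves=[-1,-0.4,-0.2,3,0,0,0,-1,0,0,2.5,0,0,0,-1,0,0,1.5,0,0,0,-1,0,0,0,0,0,0,-1,0,0,0,0,0,0])

```text
clock: 9.0
tcp_pos: [0.5008, 0.2243, 0.2058]
orientation: [0.219, 0.691, 0.657, 0.207]
wrist_force: [0.3, 0.9, -3.8]
finger_gap: 0.0298
grip_force: 70.8
```

arm_command(moves=[-1,0,0,0.7,0,0,0,-1,0,0,0.7,0,0,0,-1,0,0,0.6,0,0,0,-1,0,0,0,0,0,0,-1,0,0,0,0,0,0])

```text
clock: 9.62
tcp_pos: [0.5019, 0.2242, 0.2042]
orientation: [0.218, 0.691, 0.657, 0.207]
wrist_force: [-0.4, 0.1, -3.6]
finger_gap: 0.0292
grip_force: 70.8
```

arm_command(moves=[-1,0,0,0.5,0,0,0,-1,0,0,0.5,0,0,0,-1,0,0,0,0,0,0,-1,0,0,0,0,0,0])

```text
clock: 10.12
tcp_pos: [0.5025, 0.2242, 0.2035]
orientation: [0.219, 0.691, 0.657, 0.207]
wrist_force: [-2.4, -1.0, -0.0]
finger_gap: 0.0295
grip_force: 71.0
```

Run:
```python
from h import *
s=get_state(); print('f along N',np.array(s['wrist_force'])@N,s['wrist_force'])
plan(press(0),TP,1,s)
```

```text
f along N 1.3191810044777108 [-2.41972616 -1.02699076 -0.04673688]
[ 0.2  0.4 -1.6] [ 0.0007  0.0018 -0.0005]
```

arm_command(moves=[-1,0.2,0.3,0.8,0,0,0,-1,0,0,0.8,0,0,0,-1,0,0,0.9,0,0,0,-1,0,0,0,0,0,0])

```text
clock: 10.62
tcp_pos: [0.5041, 0.2242, 0.2013]
orientation: [0.218, 0.691, 0.657, 0.207]
wrist_force: [-5.4, -0.6, 0.3]
finger_gap: 0.0291
grip_force: 71.4
```

Run:
```python
from h import *
for i in range(3):
    s=get_state(); print('f along N',np.array(s['wrist_force'])@N,s['wrist_force'],s['tcp_pos']); read_camera('side')
plan(press(0),TP,1,s)
```

```text
f along N 3.3243235331038563 [-5.41086707 -0.64558821  0.29612533] [0.50407671 0.22419982 0.20129975]
f along N 3.946512155398528 [-4.36241296 -1.28072626  1.81066129] [0.50408865 0.22419783 0.2013612 ]
f along N 3.493864889153062 [-4.18864284 -0.96963839  1.36897014] [0.50404602 0.22419406 0.20132533]
[ 0.1  0.4 -4.2] [ 0.0002  0.002  -0.0004]
```

arm_command(moves=[-1,0,0,0.5,0,0,0,-1,0,0,0,0,0,0,-1,0,0,0,0,0,0,-1,0,0,0,0,0,0,-1,0,0,0,0,0,0,-1,0,0,0,0,0,0,-1,0,0,0,0,0,0,-1,0,0,0,0,0,0])

```text
clock: 11.78
tcp_pos: [0.5044, 0.2242, 0.201]
orientation: [0.218, 0.691, 0.657, 0.207]
wrist_force: [-5.0, -1.1, 1.4]
finger_gap: 0.0292
grip_force: 71.4
```

arm_command(moves=[-1,0,0,0,0,0,0,-1,0,0,0,0,0,0,-1,0,0,0,0,0,0,-1,0,0,0,0,0,0,-1,0,0,0,0,0,0,-1,0,0,0,0,0,0,-1,0,0,0,0,0,0,-1,0,0,0,0,0,0])

```text
clock: 12.78
tcp_pos: [0.5044, 0.2242, 0.201]
orientation: [0.218, 0.691, 0.657, 0.207]
wrist_force: [-5.2, -0.5, 2.3]
finger_gap: 0.0292
grip_force: 71.4
```

Run:
```python
from m import *
s=get_state(); print('f along N',np.array(s['wrist_force'])@N,s['qvel'],s['ft_torque'],s['tcp_pos']); Rt=q2R(s['orientation'])
plan(press(0),TP,1,s)
c=cam('wrist',s); im,d=read_camera('wrist'); P=cloud(c,d); Tl=(P-np.array(s['tcp_pos']))@Rt*1000; x,y,z=np.moveaxis(Tl,2,0)
m=(z>30)&(z<50)&(np.hypot(x,y)<40)&(np.hypot(x,y)>20); print('collar z',np.median(z[m]))
Q=P.reshape(-1,3); Q=Q[(np.linalg.norm(Q-SPOT,axis=1)<.03)&(abs((Q-SPOT)@N)<.005)]
if len(Q)>50: pl=plane(Q); print('face',pl,'collar-top to face mm', (((s['tcp_pos']+Rt[:,2]*np.median(z[m])/1000)-pl[0])@N)*1000)
si,_=read_camera('side'); cv2.imwrite('pics/press.png',np.hstack([cv2.resize(si[220:340,140:300],(400,300)),cv2.resize(im,(400,300))]))
```

```text
f along N 4.850299696776329 [ 0.00010006  0.00077116 -0.00066206  0.00013324  0.00069248  0.00019381] [-0.22665693  1.43234968 -0.18202301] [0.5043644  0.22422109 0.20098041]
[ 0.   0.4 -4.6] [ 0.0003  0.0019 -0.0004]
collar z 39.310571500363885
face (array([0.55720206, 0.24056662, 0.12933038]), array([-0.57554552,  0.02257497,  0.81745809]), np.float64(0.0005966831874450683), 1811) collar-top to face mm 49.194032138126786
```

View pics/press.png

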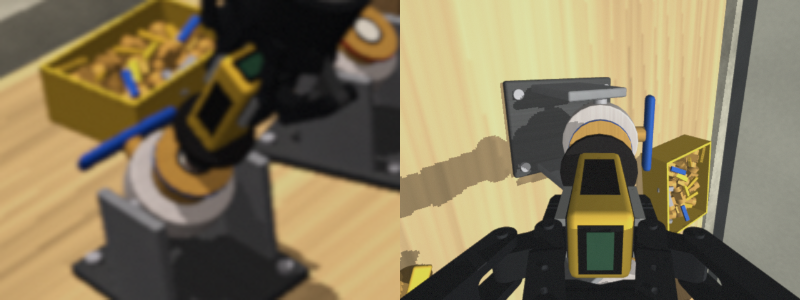

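The side view shows the nose seated on the face. Force and geometry both put it about 4–5 mm in. I'll hold one more second.

arm_command(moves=[-1,0,0,0,0,0,0,-1,0,0,0,0,0,0,-1,0,0,0,0,0,0,-1,0,0,0,0,0,0,-1,0,0,0,0,0,0,-1,0,0,0,0,0,0,-1,0,0,0,0,0,0,-1,0,0,0,0,0,0])

```text
clock: 13.88
tcp_pos: [0.5043, 0.2242, 0.201]
orientation: [0.218, 0.691, 0.657, 0.207]
wrist_force: [-5.5, -1.2, 1.0]
finger_gap: 0.0293
grip_force: 71.4
```

arm_command(moves=[-1,0,0,-6,0,0,0,-1,0,0,-15,0,0,0,-1,0,0,-25,0,0,0,-1,0,0,-20,0,0,0,-1,0,0,-10,0,0,0,-1,0,0,0,0,0,0])

```text
clock: 14.62
tcp_pos: [0.4613, 0.2269, 0.2641]
orientation: [0.219, 0.691, 0.657, 0.208]
wrist_force: [0.5, -0.1, -3.0]
finger_gap: 0.0293
grip_force: 70.9
```

Run:
```python
from h import *
s=get_state(); print(s['wrist_force'],s['tcp_pos'])
A=[.43,0,.35]; RA=tool([0,0,-1],np.radians(60)); plan(A,RA,8,s)
q=R.from_matrix(RA).as_quat(); s2=dict(tcp_pos=A,orientation=[q[3],q[0],q[1],q[2]])
print(); plan([.501,-.2622,.26],tool([0,0,-1],np.radians(30.6)),8,s2)
```

```text
[ 0.48365959 -0.06014545 -3.02836265] [0.46125981 0.22689852 0.26411828]
[-28.5   4.1 -10.2] [ 0.0752 -0.0181  0.0573]
[-28.4   5.  -10. ] [ 0.0752 -0.0181  0.0573]
[-28.3   5.9  -9.9] [ 0.0752 -0.0181  0.0573]
[-28.1   6.8  -9.9] [ 0.0752 -0.0181  0.0573]
[-27.9   7.6  -9.9] [ 0.0752 -0.0181  0.0573]
[-27.6   8.5 -10. ] [ 0.0752 -0.0181  0.0573]
[-27.3   9.3 -10.2] [ 0.0752 -0.0181  0.0573]
[-26.9  10.1 -10.4] [ 0.0752 -0.0181  0.0573]

[-23.9  24.1  11.2] [0.     0.     0.0641]
[-22.4  25.6  11.2] [0.     0.     0.0641]
[-20.7  26.9  11.2] [0.     0.     0.0641]
[-18.9  28.2  11.2] [0.     0.     0.0641]
[-17.1  29.4  11.2] [0.     0.     0.0641]
[-15.1  30.4  11.2] [0.     0.     0.0641]
[-13.2  31.3  11.2] [0.     0.     0.0641]
[-11.1  32.1  11.2] [0.     0.     0.0641]
```

arm_command(moves=[-1,-28.5,4,-10.2,0.075,-0.018,0.0575,-1,-28.4,5,-10,0.075,-0.018,0.0575,-1,-28.3,5.9,-9.9,0.075,-0.018,0.0575,-1,-28,6.8,-9.9,0.075,-0.018,0.0575,-1,-28,7.6,-9.9,0.075,-0.018,0.0575,-1,-27.6,8.5,-10,0.075,-0.018,0.057,-1,-27.3,9.3,-10.2,0.075,-0.018,0.057,-1,-27,10,-10.4,0.075,-0.018,0.057])

```text
clock: 15.62
tcp_pos: [0.4304, -0.0017, 0.3489]
orientation: [-0.0, 0.867, 0.499, -0.001]
wrist_force: [1.1, 1.1, -3.1]
finger_gap: 0.0293
grip_force: 71.0
```

arm_command(moves=[-1,-24,24,0,0,0,0.064,-1,-22.4,25.6,0,0,0,0.064,-1,-20.7,27,5,0,0,0.064,-1,-19,28,10,0,0,0.064,-1,-17,29.4,15,0,0,0.064,-1,-15,30.4,20,0,0,0.064,-1,-13,31.3,20,0,0,0.064,-1,-11,32,20,0,0,0.064])

```text
clock: 16.62
tcp_pos: [0.5015, -0.2642, 0.2573]
orientation: [0.0, 0.965, 0.263, -0.0]
wrist_force: [0.9, -0.4, -2.8]
finger_gap: 0.0294
grip_force: 70.8
```

arm_command(moves=[-1,0,0,0,0,0,0,-1,0,0,0,0,0,0,-1,0,0,0,0,0,0])

```text
clock: 17.0
tcp_pos: [0.5011, -0.2618, 0.2597]
orientation: [0.001, 0.964, 0.265, 0.0]
wrist_force: [0.0, 0.2, -1.9]
finger_gap: 0.0294
grip_force: 71.0
```

Run:
```python
from m import *
s=get_state(); print(s['tcp_pos'])
# dock rim from top view and wrist; wand in tool frame
Rt=q2R(s['orientation']); c=cam('wrist',s); im,d=read_camera('wrist'); P=cloud(c,d); Tl=(P-np.array(s['tcp_pos']))@Rt*1000; x,y,z=np.moveaxis(Tl,2,0)
Q=Tl[(z>34)&(z<44)&(np.hypot(x,y)<40)]; print('collar',np.median(Q[:,2]),cv2.minEnclosingCircle(Q[:,:2].astype(np.float32)))
def base(P,t):
    near=np.linalg.norm(P[...,:2]-[.50,-.262],axis=2)<.075
    B=P[near&(P[...,2]>.006)&(P[...,2]<.014)]; print(t,'base',cv2.minAreaRect((B[:,:2]*1000).astype(np.float32)))
    B=P[near&(P[...,2]>.056)&(P[...,2]<.068)]
    if len(B)>10: print(' rim',cv2.minEnclosingCircle((B[:,:2]*1000).astype(np.float32)),len(B),np.median(B[:,2]))
base(P,'wrist')
for n in ['top','side']: ic,dd=read_camera(n); base(cloud(cam(n),dd),n)
# want wand axis over dock
r=np.array([.501,-.2622,.2]); plan(r,tool([0,0,-1],np.radians(30.6)),1,s)
```

```text
[ 0.50105168 -0.26176961  0.25974812]
collar 38.95309256623534 ((0.4667789340019226, 0.20662696659564972), 29.86906623840332)
wrist base ((499.9283447265625, -261.95623779296875), (100.0960464477539, 100.3473892211914), 85.75636291503906)
 rim ((500.26593017578125, -261.6624450683594), 33.7800407409668) 2097 0.06208644259078311
top base ((499.7384033203125, -262.4696044921875), (99.28707122802734, 100.15511322021484), 86.22521209716797)
 rim ((499.6306457519531, -261.2852783203125), 33.34920120239258) 293 0.06172390154405549
side base ((499.2192687988281, -258.6590576171875), (103.90877532958984, 102.35608673095703), 85.60707092285156)
 rim ((500.52435302734375, -257.7805480957031), 36.00038528442383) 272 0.061931881686510815
[-0.3  0.3 59.7] [ 0.0011 -0.0004  0.0022]
```

arm_command(moves=[-1,-0.2,0.3,20,0,0,0,-1,0,0,35,0,0,0,-1,0,0,35,0,0,0,-1,0,0,30,0,0,0,-1,0,0,18,0,0,0,-1,0,0,6,0,0,0,-1,0,0,0,0,0,0,-1,0,0,0,0,0,0])

```text
clock: 18.15
tcp_pos: [0.5015, -0.263, 0.1164]
orientation: [0.001, 0.964, 0.265, 0.001]
wrist_force: [-1.5, 0.3, -3.0]
finger_gap: 0.0293
grip_force: 71.1
```

arm_command(moves=[-1,0,0,2.5,0,0,0,-1,0,0,1.5,0,0,0,-1,0,0,0.7,0,0,0,-1,0,0,0,0,0,0,-1,0,0,0,0,0,0])

```text
clock: 18.77
tcp_pos: [0.5008, -0.2626, 0.1105]
orientation: [0.0, 0.964, 0.264, -0.0]
wrist_force: [0.7, -0.2, -3.3]
finger_gap: 0.0291
grip_force: 71.1
```

arm_command(moves=[-1,0,0,0.7,0,0,0,-1,0,0,0.5,0,0,0,-1,0,0,0,0,0,0,-1,0,0,0,0,0,0])

```text
clock: 19.27
tcp_pos: [0.5008, -0.2626, 0.1093]
orientation: [0.0, 0.964, 0.264, -0.0]
wrist_force: [-0.3, -0.5, -1.7]
finger_gap: 0.0291
grip_force: 71.4
```

arm_command(moves=[-1,0,0,0.4,0,0,0,-1,0,0,0,0,0,0,-0.2,0,0,0,0,0,0,0.3,0,0,0,0,0,0,1,0,0,0,0,0,0,1,0,0,0,0,0,0,1,0,0,0,0,0,0,1,0,0,0,0,0,0])

```text
clock: 20.27
tcp_pos: [0.5008, -0.2626, 0.1089]
orientation: [0.0, 0.964, 0.264, -0.0]
wrist_force: [0.1, -1.0, -0.9]
finger_gap: 0.0854
grip_force: 0.0
```

arm_command(moves=[1,0,0,0,0,0,0,1,0,0,-15,0,0,0,1,0,0,-35,0,0,0,1,0,0,-50,0,0,0,1,0,0,-50,0,0,0,1,0,0,-20,0,0,0,1,0,0,0,0,0,0,1,0,0,0,0,0,0])

```text
clock: 21.28
tcp_pos: [0.5004, -0.2623, 0.2781]
orientation: [-0.0, 0.964, 0.264, -0.0]
wrist_force: [0.1, 0.9, -0.1]
finger_gap: 0.0852
grip_force: 0.0
```

Run:
```python
from m import *
s=get_state(); c=cam('wrist',s); im,d=read_camera('wrist'); cv2.imwrite('pics/w3.png',cv2.resize(im,(400,300)))
P=cloud(c,d); near=np.linalg.norm(P[...,:2]-[.50,-.26],axis=2)<.05
T=P[near&(P[...,2]>.145)&(P[...,2]<.165)]; z=np.median(T[:,2]); T=T[abs(T[:,2]-z)<.004]
print(z,cv2.minAreaRect((T[:,:2]*1000).astype(np.float32)))
b=P[near&(P[...,2]>.060)&(P[...,2]<.08)]; print('collar',cv2.minEnclosingCircle((b[:,:2]*1000).astype(np.float32)),np.median(b[:,2]))
print(s['wrist_force'],s['qvel'])
```

```text
0.15543515507421005 ((501.5826416015625, -262.77490234375), (35.34505844116211, 29.429224014282227), 30.034507751464844)
collar ((500.0079650878906, -261.7838134765625), 33.86744689941406) 0.06961958902148607
[ 0.09103154  0.88397954 -0.12687325] [-0.00183677  0.01162927 -0.01762199 -0.00130238  0.00156798  0.00096666]
```

View pics/w3.png

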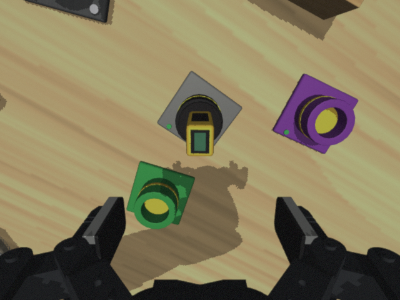

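The tester stands upright in the black dock, at about (200,125) in the picture. Its height of 0.155 m matches the start, and the gripper is clear.

```bash
python3 -c "
from workcell import *
print(hand_in())"
```

```text
the job is handed in; nothing more can be done
None
```

The job is handed in at about 21 s: the tester's nose was held squarely on the blue valve's white spot for over two seconds, an estimated 4–5 mm in at roughly 7 N, and the tester now stands upright, released, in its black dock.

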